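# Shade the UV bar lamp and hold its key switch on

## Robot

A 7-joint arm with a two-finger parallel gripper is mounted at the origin on the work surface. World frame = base frame: x ahead of the robot, y to its left, z up, the work surface at z = 0. Lengths are in m, angles in rad, forces in N, time in s.
With the tool pointing down it reaches from about 0.4 to 0.85 m from the base axis. Payload 4.4 kg.
Tool frame: the origin (TCP) lies at the very end of the fingers, on their centre line; the grasp point (between the pads) lies 19 mm behind it; z points along the fingers, y is the direction in which the jaws open and shut (so a half turn about z gives the same grasp; the last joint's range is limited). The gripper opens to 94 mm and grips with 3 to 60 N. Pads are 16 mm wide; open, the fingers measure 119 mm over their backs; the gripper's body (75 mm by 177 mm) begins 78 mm behind the grasp point.
Start: joints at [-1.394, 0.628, 0.038, 1.517, -0.027, 0.996, -0.02], TCP at [0.156, 0.631, 0.205] pointing down, gripper open.
Joint ranges: [-3.06, 3.06], [-0.37, 2.12], [-1.25, 1.32], [0.18, 2.47], [-1.1, 4.24], [0.23, 1.98], [-2.94, 2.94]. Speed limits (rad/s): [2.57, 2.57, 3.14, 3.14, 3.14, 3.14, 3.14].

## Interface

Orientations are given as a rotation vector (axis times angle).
In Python, from rig import ctrl, read_state, get_image, get_calibration, job, spot_in, place_of gives the robot as it stands. Calls block until the motion is done:
- ctrl.goto(position, orientation): joint-space move of the TCP to a pose.
- ctrl.move_linear(position, v=0.15, orientation=None, threshold=None): straight line of the TCP; orientation=None keeps the orientation; v is the mean speed in m/s. With threshold (N) it stops when the force on the tool has changed by that much, and returns True; else False.
- ctrl.movej(angles): joint-space move.
- ctrl.command_gripper(opening, effort=None): finger opening in m; effort is the grip in N (None keeps the last); returns when the fingers have stopped.
- ctrl.sleep(seconds).
- ctrl.inverse_kinematics(position, orientation): joint angles nearest the present ones, or None.
- read_state(): the state.
- get_image(name): name is "scene" or "top" or "wrist"; returns the picture (480x640x3 uint8, blue, green, red); there is no depth.
- get_calibration(name): a dict with "K" (3x3 intrinsics, pixels), "origin" and "orientation" of the camera in the world. Camera axes: x right, y up, looking along -z (the intrinsics and any distortion apply to the point x, -y, -z); pixel columns grow to the right and rows downward; lengths in m; the calibration is good to about 2 mm. A picture is of the moment at which its call begins: read the wrist's pose just before it. get_calibration takes no time and is no camera call; for the wrist camera it gives the pose at the moment of the call.
A pose or a line that the arm cannot do raises ctrl.Unreachable and nothing moves.
- job.job_done(): hands the job in, once; it reports no verdict.
Trained networks look in the newest picture that a camera, given by its name, has taken for a name from the list of things; names that differ only in an ending like _2 or _b are one class to them, and where a whole thing is asked for, a point or a joint stands for the part that bears it (a point fixed in the world has none). Each returns a list of dicts, best first, with "score" (0 to 1); they miss things now and then, are a little off and sometimes report something else, mostly with a low value. They report only what shows in the picture. A call takes as long as a camera call. They do not tell look-alikes from the thing itself.
- spot_in(thing, camera): "point" ([x, y, z] in m, in the coordinates of the camera as it stood for that picture, good to about 4 mm: the middle of the surface that is visible of it).
- place_of(thing, camera): "point" ([x, y, z] in m, in the coordinates of the camera as it stood for that picture, good to about 4 mm: a listed point, or the origin of a listed thing).
The state is a dict: "time": time; "q": joint angles; "joint_vel": joint speeds; "joint_efforts": joint torques, N m; "eef_pos": TCP position; "tool_rot": TCP orientation; "contact_force": force on the tool from outside, world axes, zero at the start; "wrist_torque": the same for the moment, N m; "opening": finger opening in m.
Only numpy, scipy, OpenCV 4.12 (cv2) and the standard library are available. Lean on these libraries where they do the work, as an engineer would, in place of code of your own. Each camera call takes 0.05 s, during which the arm holds its last target. There are 200 camera calls.

## Task

Tack-cure the resin keycap: drape the amber glare shade over the lamp bar, lengthwise along it and centred above the turntable, and let go of it there. Then take the key from the wooden block, push it fully home in the keyhole of the lamp's control box (it catches on sticky pins on the way, so wiggle it and press on), turn it a quarter clockwise against its spring and keep holding it there, since the lamp burns only as long as the key is held: finish with the key still gripped and turned. Leave the other things on the counter where they are.

Things in the scene. Friction and masses are not known exactly. Their poses are not given: they have to be found in the camera images.
- shade_grip (a point): Grip tab of the loose glare shade (150 g, folded 3 mm amber acrylic, like an open-ended tent standing on its two long edges). Black upright tab, 14 mm thick (x), 56 long (y), 42 tall, amid the flat top. Point on the tab's centre line, 27 mm above the flat top, 112 mm above the foot; y along tab and shade, z up. Starts left or right; the control box is on the other side.
- shade_roof (a point): Centre of the underside of the shade's 22 mm wide flat top, 82 mm above its foot: this lies on the lamp bar when hung. Axes as shade_grip. Shade 110 mm long (y); inside it widens through sloping shoulders to 57 mm at 61 mm above the foot, then to 71 mm at the foot (77 outside).
- lamp_bar (a point): Middle of the lamp bar on its axis: fixed horizontal aluminium tube, 24 mm diameter, axis 155 mm above the counter, y along it, x across, z up; 246 mm free between end caps (31 mm) on posts; tray 130 x 310 x 12 mm below, white turntable (top at 49 mm) under the middle. With the shade hung, shade_grip is 42 mm above this point; it then hangs level and centres itself to 5 mm.
- key_grip (a point): Black flat head of the loose key (40 g, 76 mm long), standing upright, bit down, in a close slot of the tool block: 34 mm wide (x), 11 thick (y), 46 tall (z). Point on the key's axis in the head, 20 mm below the key's top, 30 mm above the underside of the round shoulder (25 mm diameter, 4 thick, just under the head). x along the width of head and bit. Rise 30 mm to clear the block.
- key_tip (a point): Lower end of the key, on its axis, 56 mm below key_grip, same axes. Flat steel bit 13 mm wide (x), 4.5 thick (y), 15 long with tapered rounded tip; above it a round neck 5.2 mm in diameter up to the shoulder, 26 mm above the tip. Both edges are alike: it fits either way round.
- tool_block: Fixed wooden tool block 100 x 56 x 36 mm holding the key; origin at the centre of its underside, x along its length. Key slot in the middle, along x. A 10 mm thick tool handle stands 28 mm above the block at x = -37, y = -14 mm.
- keyhole (a point): Centre of the keyhole mouth in the top of the square steel bezel (36 mm) on the fixed grey control box (100 x 90 mm, 60 high), 68 mm above the counter; x along the slot, z up. Slot 15 x 6.5 mm, mouth flared to 22 x 13.5 mm over the top 3.5 mm. Key home: shoulder on the bezel, key_grip 30 mm above this point. It turns only when within 3 mm of home.
- plug (a joint): Lock plug angle, rad: 0 = keyhole position (start), grows clockwise from above, stop 1.62. Spring return 0.02 to 0.1 N m; key play up to 0.12 rad, so turn the head a little more. Sticky pins in pairs at the narrow ends of the slot, 13 and 18 mm deep, catch the key: 5 to 15 N down, with 1 mm wiggles along keyhole x, passes them. A turned key cannot be pulled out.
- bowl: Bystander: stainless steel bowl, 116 mm across, 48 mm high. Origin at the centre of its underside.
- funnel: Bystander: green silicone funnel standing mouth down, 80 mm across, 78 mm high. Origin at the centre of its underside.
- resin_bottle: Bystander: black resin bottle with white cap, 44 mm across, 95 mm high. Origin at the centre of its underside.
- mix_cup: Bystander: clear mixing cup, 52 mm across the rim, 45 mm high. Origin at the centre of its underside.
- torch: Bystander: aluminium torch standing on end, 34 mm across, 112 mm high. Origin at the centre of its underside.
- keycap: Bystander: resin keycap being cured, 18 mm square and 10 mm high, lying on the turntable disc under the lamp. Origin at the centre of its underside.
Not all that is in view belongs to the job. Leave any red look-alike of the part that bears shade_grip alone.

How it is judged:
By the outcome, as a careful person would: the job done as asked, in the order asked, and still so for the second after the job is handed in, while the arm keeps its last pose, push and grip.
It also fails if it takes over 67 s, if anything falls off the work surface, if the arm or the gripper's body presses on something with over 40 N, if the wrist force passes 120 N, or if a joint passes its speed limit or range.

## Working session

There is one attempt and no reset: what is moved stays moved. The work goes in short steps, each a Python script; the robot and the scene stay as the last script left them, time stands still between calls to the robot, and variables do not carry over. Pictures are saved under pics/ and viewed, about 8 in all and at most 12, crops included, and the job is handed in when it is done.

```bash
mkdir -p pics; ls; cat > h.py <<'E'
import numpy as np, cv2
from scipy.spatial.transform import Rotation as R
from rig import ctrl, read_state, get_image, get_calibration, job, spot_in, place_of
def w(cal,p):
    o=np.array(cal["orientation"],float)
    M=o if o.shape==(3,3) else R.from_rotvec(o).as_matrix()
    return np.array(cal["origin"])+M@np.array(p)
def px(cal,p):
    o=np.array(cal["orientation"],float)
    M=o if o.shape==(3,3) else R.from_rotvec(o).as_matrix()
    c=M.T@(np.array(p)-cal["origin"]); v=np.array(cal["K"])@[c[0],-c[1],-c[2]]
    return v[:2]/v[2]
def look(cam,names,f=place_of,save=None):
    cal=get_calibration(cam); im=get_image(cam)
    if save: cv2.imwrite("pics/"+save,im)
    for n in names:
        for d in f(n,cam)[:3]:
            p=w(cal,d["point"]); print(cam,n,round(d["score"],2),p.round(4),px(cal,p).round())
    return im,cal
def down(yaw): # tool z down; tool y (jaw dir) at angle yaw from world y
    return (R.from_euler('z',yaw)*R.from_rotvec([np.pi,0,0])).as_rotvec()
E
python3 - <<'E'
from h import *
print(get_calibration("top")); s=read_state(); print(s["tool_rot"],s["time"],s["contact_force"])
N=["shade_grip","shade_roof","lamp_bar","key_grip","key_tip","tool_block","keyhole"]
a,_=look("top",N,save="top.png"); b,_=look("scene",N,save="scene.png")
E
```

```text
pics
{'K': array([[504.29072433,   0.        , 305.25676103],
       [  0.        , 504.29072433, 222.73054689],
       [  0.        ,   0.        ,   1.        ]]), 'origin': array([ 0.27924005, -0.10893442,  1.73232299]), 'orientation': array([ 0.10056502, -0.08637811, -1.58631575])}
[-3.80458303e-01 -3.11824308e+00  2.78458985e-03] 0.0 [-0.18433185  1.7739374  -0.08554028]
top shade_grip 0.85 [ 0.4141 -0.3294  0.1099] [378. 240.]
top shade_grip 0.71 [ 0.3419 -0.6463  0.1149] [478. 260.]
top shade_grip 0.66 [ 0.2651 -0.2976  0.1128] [370. 286.]
top shade_roof 0.74 [ 0.3427 -0.6462  0.0802] [475. 260.]
top shade_roof 0.72 [ 0.4137 -0.3238  0.082 ] [375. 240.]
top shade_roof 0.71 [ 0.2672 -0.2993  0.0819] [369. 286.]
top lamp_bar 0.7 [0.6118 0.0111 0.1525] [271. 179.]
top key_grip 0.41 [0.4368 0.0295 0.068 ] [268. 236.]
top key_tip 0.39 [0.4377 0.0325 0.0066] [268. 237.]
top tool_block 0.56 [ 0.4373  0.0372 -0.0049] [267. 238.]
top keyhole 0.81 [0.4452 0.3048 0.0688] [185. 235.]
top keyhole 0.49 [0.3964 0.1718 0.0022] [228. 250.]
scene shade_grip 0.7 [ 0.3396 -0.6484  0.1091] [113. 177.]
scene shade_grip 0.67 [ 0.2669 -0.2988  0.1118] [244. 171.]
scene shade_grip 0.57 [ 0.4132 -0.326   0.1103] [223. 214.]
scene shade_roof 0.96 [ 0.412  -0.3224  0.0791] [226. 221.]
scene shade_roof 0.72 [ 0.3457 -0.646   0.077 ] [116. 186.]
scene shade_roof 0.66 [ 0.2689 -0.3017  0.0824] [244. 178.]
scene lamp_bar 0.73 [0.6137 0.0081 0.152 ] [343. 293.]
scene key_grip 0.51 [0.4342 0.0363 0.0683] [359. 247.]
scene key_tip 0.58 [0.4364 0.0361 0.0124] [357. 259.]
scene tool_block 0.62 [ 0.397   0.1773 -0.001 ] [409. 255.]
scene tool_block 0.59 [ 0.4376  0.0371 -0.0044] [357. 262.]
scene keyhole 0.69 [0.4392 0.3088 0.0669] [464. 263.]
scene keyhole 0.57 [ 0.4381  0.0359 -0.0046] [356. 262.]
```

```bash
python3 -c "
import cv2
a=cv2.imread('pics/top.png')[120:330,140:520]
cv2.imwrite('pics/topc.png',cv2.resize(a,None,fx=2.1,fy=2.1,interpolation=cv2.INTER_CUBIC))"
```

```text
(no output)
```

View pics/topc.png

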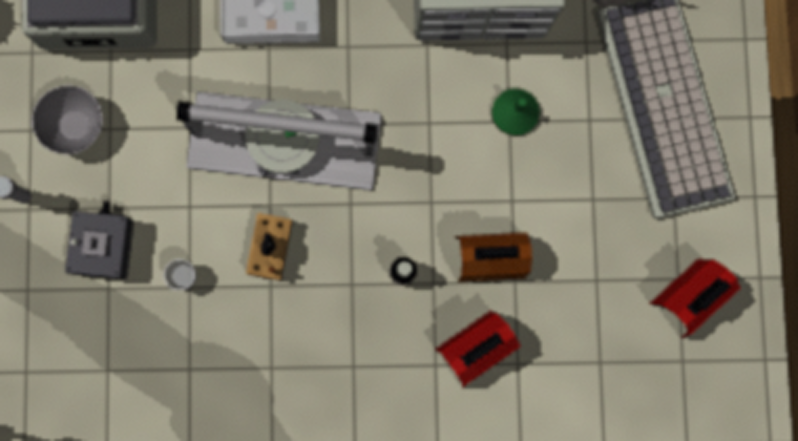

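View pics/scene.png

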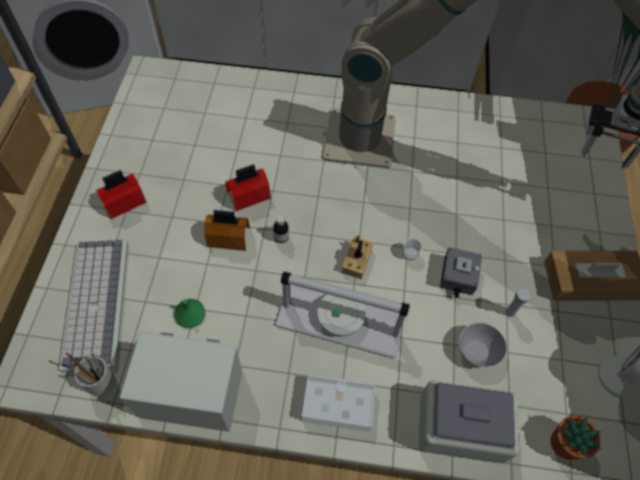

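The right-hand amber shade is the target, at about (223,225) in the scene view. The two red tents are look-alikes. The block is at (357,258), the lock box at (462,268) and the bar runs from (287,280) to (404,308). Next I'll tour these with the wrist camera.

```bash
python3 - <<'E'
from h import *
T={"hole":(.442,.306,["keyhole"]),"key":(.437,.035,["key_grip","key_tip","tool_block"]),"bar":(.612,.01,["lamp_bar"]),"shade":(.413,-.325,["shade_grip","shade_roof"])}
ims=[]
import pickle; cals={}
for k,(x,y,n) in T.items():
    best=None
    for yaw in (np.pi/2,-np.pi/2):
        q=ctrl.inverse_kinematics([x-.03,y,.33],down(yaw))
        if q is not None:
            c=max(abs(np.array(q)[[0,6]])); print(k,round(yaw,2),np.round(q,2))
            if best is None or c<best[0]: best=(c,yaw)
    ctrl.goto([x-.03,y,.33],down(best[1]))
    im,cal=look("wrist",n,save=f"w_{k}.png"); cals[k]=cal; ims.append(cv2.resize(im,(400,300),interpolation=cv2.INTER_AREA))
    print(np.round(cal["origin"],3),cal["orientation"], read_state()["time"])
pickle.dump(cals,open("cals.pkl","wb"))
cv2.imwrite("pics/mos.png",np.vstack([np.hstack(ims[:2]),np.hstack(ims[2:])]))
E
```

```text
hole 1.57 [-1.02  0.33  0.46  1.72 -0.16  1.13 -0.52]
hole -1.57 [-0.42  0.32 -0.37  1.7   0.13  1.14  2.31]
wrist keyhole 0.81 [0.4374 0.3105 0.0682] [338. 212.]
wrist keyhole 0.44 [0.4361 0.0381 0.0665] [334. 417.]
[0.411 0.379 0.508] [-0.24622711  0.00026608  0.00189813] 2.4917
key 1.57 [-0.69  0.15  0.62  1.96 -0.1   1.07 -0.02]
key -1.57 [ 0.71  0.24 -1.06  1.93  0.23  1.11  2.7 ]
wrist key_grip 0.72 [0.4335 0.0375 0.065 ] [337. 213.]
wrist key_tip 0.72 [0.431  0.0377 0.0087] [333. 206.]
wrist tool_block 0.9 [0.4352 0.0372 0.0041] [336. 206.]
[0.407 0.108 0.509] [-0.24577118 -0.00093024  0.0006357 ] 3.7417
bar 1.57 [-0.49  0.49  0.69  1.55 -0.32  1.23  0.25]
bar -1.57 [-0.7   0.64  1.15  1.55 -0.59  1.34 -2.63]
wrist lamp_bar 0.93 [0.6118 0.0101 0.1566] [349. 230.]
[0.581 0.082 0.508] [-0.24610497  0.00177576 -0.00131833] 4.5833
shade 1.57 [ 0.05  0.38  0.85  1.75 -0.31  1.15  1.  ]
shade -1.57 [-0.1   0.48  1.15  1.75 -0.47  1.22 -1.96]
wrist shade_grip 0.94 [ 0.2641 -0.3012  0.1127] [197. 199.]
wrist shade_grip 0.62 [ 0.4127 -0.3213  0.1069] [342. 218.]
wrist shade_grip 0.56 [ 0.3379 -0.6468  0.1101] [277. 477.]
wrist shade_roof 0.67 [ 0.4124 -0.3223  0.0845] [340. 215.]
wrist shade_roof 0.56 [ 0.2648 -0.2983  0.0829] [205. 193.]
[ 0.383 -0.253  0.509] [-0.24558631 -0.00105417  0.0008346 ] 6.1833
```

View pics/mos.png

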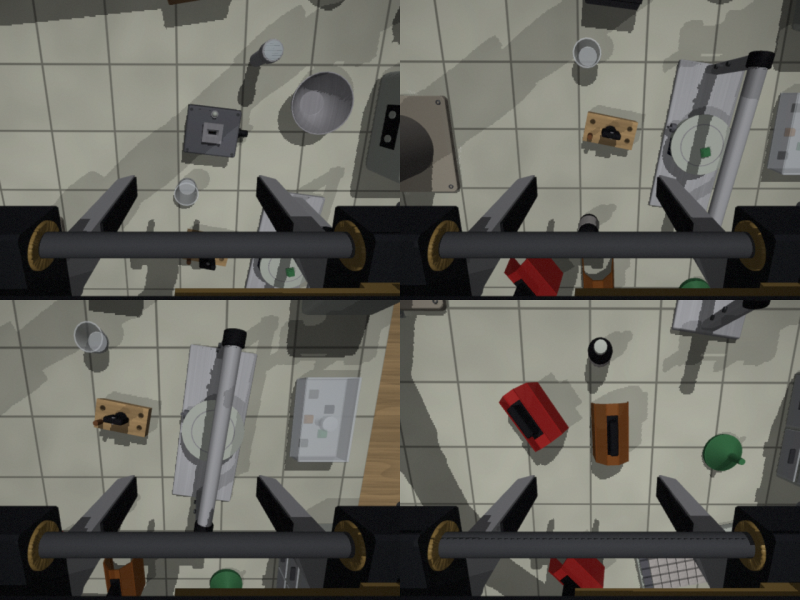

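The mosaic shows the lock box at (212,131) top-left, the key block at (611,130) top-right, the bar from (234,338) to (204,527), and the amber shade at (610,433). I'll rectify them to world-aligned metric views to get the yaws.

```bash
cat >> h.py <<'E'
def rect(im,cal,c,z,half,n=400):
    # world-aligned view of plane z: right=+x, up=+y
    src=np.float32([px(cal,[c[0]+a*half,c[1]+b*half,z]) for a,b in((-1,1),(1,1),(1,-1),(-1,-1))])
    H=cv2.getPerspectiveTransform(src,np.float32([[0,0],[n,0],[n,n],[0,n]]))
    return cv2.warpPerspective(im,H,(n,n),flags=cv2.INTER_CUBIC)
E
python3 - <<'E'
from h import *
import pickle; C=pickle.load(open("cals.pkl","rb")); o=[]
for k,c,z,h in(("hole",(.438,.3095),.068,.06),("key",(.434,.0375),.036,.065),("bar",(.612,.01),.155,.15),("shade",(.4125,-.322),.127,.07)):
    r=rect(cv2.imread(f"pics/w_{k}.png"),C[k],c,z,h,300 if 0 else 300)
    r=cv2.resize(r,(300,300)); cv2.line(r,(150,140),(150,160),(0,255,255),1);cv2.line(r,(140,150),(160,150),(0,255,255),1); o.append(r)
cv2.imwrite("pics/rect.png",np.vstack([np.hstack(o[:2]),np.hstack(o[2:])]))
E
```

```text
(no output)
```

View pics/rect.png

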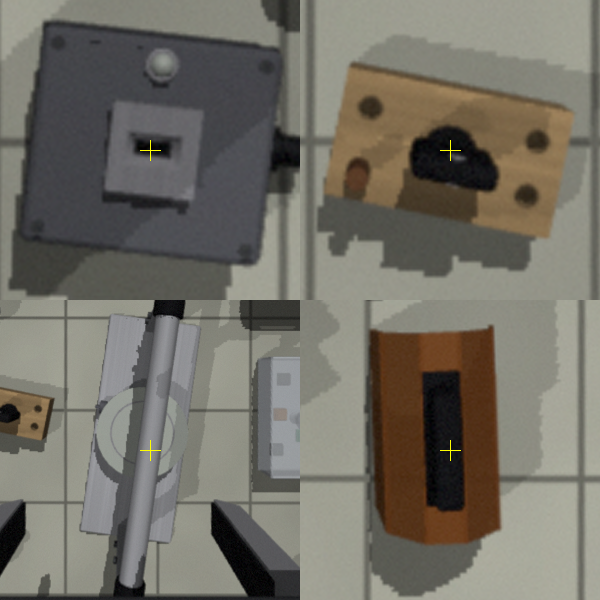

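Measured yaws: shade about +0.04, bar −0.133, key −0.195, keyhole −0.10. Next: grasp the shade.

```bash
python3 - <<'E'
from h import *
def st(m): s=read_state(); print(m,round(s["time"],2),s["eef_pos"].round(4) if hasattr(s["eef_pos"],"round") else s["eef_pos"],"op",round(s["opening"],4),np.round(s["contact_force"],2))
ctrl.command_gripper(.05)
p=np.array([.412,-.3215,.095])
ctrl.goto(p+[0,0,.07],down(np.pi/2+.04)); st("above")
hit=ctrl.move_linear(p,v=.12,threshold=6); st(hit)
ctrl.command_gripper(0,25); st("closed")
ctrl.move_linear(p+[0,0,.05],v=.12); ctrl.move_linear(p+[0,0,.23],v=.25); st("lifted")
ctrl.move_linear([.6115,.010,.325],v=.25,orientation=down(np.pi/2-.133)); st("over bar")
im,cal=look("wrist",["lamp_bar","shade_grip","shade_roof"],save="over.png")
E
```

```text
above 7.72 [ 0.4123 -0.3225  0.1659] op 0.0501 [ 0.43 -0.05  0.83]
False 8.45 [ 0.4125 -0.3221  0.0958] op 0.0501 [ 0.61 -0.53  0.3 ]
closed 9.1 [ 0.4121 -0.3215  0.0951] op 0.0138 [-0.42  0.19  0.89]
lifted 10.53 [ 0.4114 -0.3206  0.3235] op 0.0139 [-0.22 -0.   -2.14]
over bar 12.23 [0.6109 0.0084 0.3253] op 0.0137 [ 0.35 -0.68 -1.39]
wrist shade_grip 0.81 [0.6095 0.0075 0.3367] [313. 311.]
```

View pics/over.png

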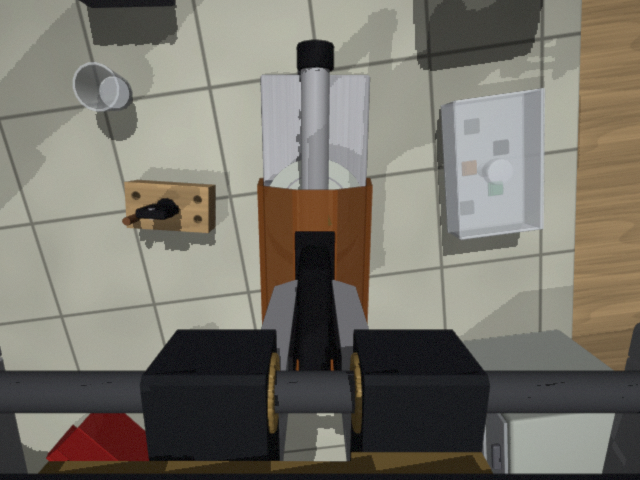

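The shade is held level, parallel to the bar and centred on it: bar column about 315, shade centre about 315. Lowering it now.

```bash
python3 - <<'E'
from h import *
def st(m): s=read_state(); print(m,round(s["time"],2),np.round(s["eef_pos"],4),"op",round(s["opening"],4),np.round(s["contact_force"],2))
ctrl.move_linear([.6115,.010,.19],v=.15); st("near")
hit=ctrl.move_linear([.6115,.010,.174],v=.03,threshold=4); st(hit)
ctrl.command_gripper(.034); ctrl.sleep(.2); st("open")
ctrl.move_linear([.6115,.010,.27],v=.15); st("up")
ctrl.goto([.434,.0369-.09,.26],down(-.195))
look("wrist",["key_grip","key_tip","tool_block","shade_grip"],save="key2.png")
look("top",["shade_grip","shade_roof"],save="top2.png"); look("scene",["shade_grip","shade_roof"])
st("end"); print(np.round(read_state()["q"],2))
for y in(-.195,np.pi-.195): print(ctrl.inverse_kinematics([.434,.037,.2],down(y)),ctrl.inverse_kinematics([.44,.309,.2],down(y+.095)),ctrl.inverse_kinematics([.44,.309,.08],down(y+.095-1.65)))
a=cv2.imread("pics/key2.png"); b=cv2.imread("pics/top2.png")[130:250,180:360]
cv2.imwrite("pics/m2.png",np.hstack([cv2.resize(a,(400,300)),cv2.resize(b,(400,300),interpolation=cv2.INTER_CUBIC)]))
E
```

```text
near 13.48 [0.6122 0.0097 0.1909] op 0.0141 [ 0.11  0.72 -1.01]
True 13.89 [0.6119 0.01   0.1798] op 0.014 [ 0.03 -0.55  3.  ]
open 14.62 [0.6112 0.0102 0.1793] op 0.0338 [-0.36 -0.3   0.19]
up 15.38 [0.6109 0.0103 0.2692] op 0.0339 [-0.39 -0.33 -0.36]
wrist key_grip 0.75 [0.4343 0.0397 0.0656] [223. 242.]
wrist key_grip 0.55 [ 0.3867 -0.1778 -0.0053] [428. 232.]
wrist key_tip 0.73 [0.4327 0.0366 0.0073] [238. 231.]
wrist tool_block 0.79 [ 4.329e-01  3.920e-02 -2.000e-04] [237. 230.]
wrist shade_grip 0.94 [ 0.2638 -0.2983  0.1099] [607. 358.]
top shade_grip 0.89 [ 0.2611 -0.295   0.1082] [369. 288.]
top shade_grip 0.76 [ 0.3409 -0.6444  0.1162] [478. 260.]
top shade_grip 0.63 [0.6153 0.0013 0.1931] [273. 175.]
top shade_roof 0.87 [0.616  0.0051 0.1649] [272. 176.]
top shade_roof 0.83 [ 0.2656 -0.2967  0.0844] [368. 286.]
scene shade_grip 0.79 [ 0.3416 -0.6489  0.1087] [112. 178.]
scene shade_grip 0.7 [0.6126 0.0085 0.1962] [344. 285.]
scene shade_roof 0.79 [ 0.3448 -0.6473  0.0804] [115. 185.]
scene shade_roof 0.66 [0.612  0.0119 0.167 ] [345. 290.]
scene shade_roof 0.6 [ 0.2679 -0.3013  0.0791] [244. 179.]
end 17.16 [ 0.434  -0.0531  0.26  ] op 0.034 [ 0.07 -0.56 -1.61]
[-0.74  0.45  1.15  2.02 -0.5   0.99 -1.11]
[-0.86893786  0.5361189   1.0710852   2.10764479 -0.6310338   0.86320395
 -1.18629718] [-1.28102266  0.68173196  1.02404846  1.85480711 -0.68895961  1.00975432
 -1.63283051] [-0.03492301  0.89448612 -1.06222605  1.92684037  0.98262024  0.95928036
  1.37354795]
[ 0.3649134   0.40130297 -0.6936937   2.07765352  0.36225356  0.78208269
  0.82470908] [-0.31984398  0.51443817 -0.5115246   1.82839886  0.31766845  0.88059198
  0.49001452] [-0.97779285  0.70415366  0.48784127  1.95363723 -0.55141777  0.61775639
 -0.3079359 ]
```

View pics/m2.png

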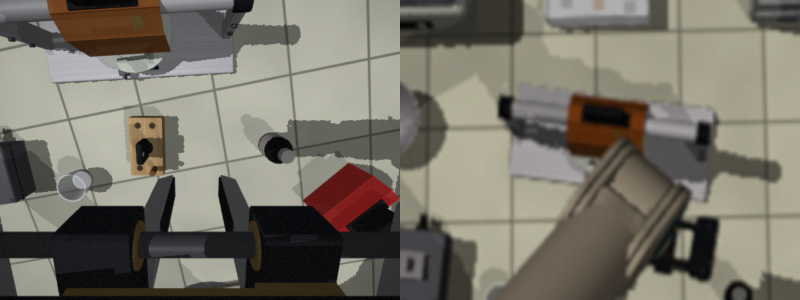

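The shade hangs on the bar at the lamp_bar position: measured grip (0.6126, 0.0085, 0.196) against an expected z of 0.197. In the right-hand panel it lies lengthwise along the bar, around (605,125). Next: the key.

```bash
cat >> h.py <<'E'
def st(m): s=read_state(); print(m,round(s["time"],2),np.round(s["eef_pos"],4),"op",round(s["opening"],4),np.round(s["contact_force"],2),np.round(s["wrist_torque"],2))
E
python3 - <<'E'
from h import *
yk=np.pi-.195
ctrl.move_linear([.434,-.053,.32],v=.2)
ctrl.goto([.434,.0372,.30],down(yk)); print(np.round(read_state()["q"],2))
ctrl.move_linear([.434,.0372,.13],v=.2); st("above")
_,_=look("wrist",["key_grip"],save="key3.png")
hit=ctrl.move_linear([.434,.0372,.047],v=.08,threshold=6); st(hit)
ctrl.command_gripper(0,50); st("closed")
ctrl.sleep(.2); st("settled")
E
```

```text
[-0.5   0.22  0.44  1.95 -0.11  1.    1.36]
above 20.8 [0.4346 0.0371 0.1306] op 0.0339 [ 0.02 -0.41 -0.31] [-0.02  0.06  0.05]
False 22.09 [0.4343 0.0372 0.0473] op 0.034 [ 0.25  0.5  -0.26] [-0.03  0.04  0.04]
closed 22.58 [0.4339 0.036  0.0472] op 0.0109 [-0.5  -5.53  4.23] [-1.17  0.34  0.03]
settled 22.78 [0.4338 0.036  0.0472] op 0.0108 [-1.42 -5.2   5.04] [-1.39  0.32  0.02]
```

View pics/key3.png

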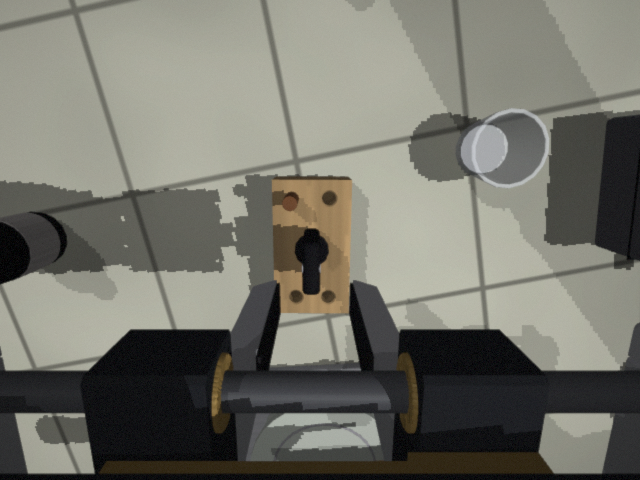

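The jaws closed on the 11 mm head, with the key's head in the slot centre at (312,255). I'll relieve the side load, lift, and go above the keyhole.

```bash
python3 - <<'E'
from h import *
yh=np.pi-.10
ctrl.move_linear([.4338,.0360,.047],v=.02); st("relieved")
ctrl.move_linear([.4338,.0360,.065],v=.05); st("l1")
ctrl.move_linear([.4338,.0360,.16],v=.12); st("lift")
ctrl.move_linear([.439,.309,.16],v=.2,orientation=down(yh)); st("over")
print(np.round(read_state()["q"],2))
for a in(.8,1.65,1.8):print(np.round(ctrl.inverse_kinematics([.439,.309,.08],down(yh-a)),2))
im,cal=look("wrist",["keyhole","key_tip","key_grip"],save="hole2.png")
look("scene",["keyhole","key_grip"]);look("top",["keyhole","key_grip"])
np.save("calh.npy",cal,allow_pickle=True)
E
```

```text
relieved 23.03 [0.4338 0.0359 0.0472] op 0.0105 [-1.57 -2.96  5.85] [-0.69  0.26 -0.  ]
l1 23.54 [0.4342 0.0361 0.0654] op 0.0104 [-0.48 -1.6   0.55] [-0.5   0.12 -0.04]
lift 24.48 [0.4333 0.0362 0.1595] op 0.0107 [ 0.46  0.44 -1.82] [-0.03 -0.04  0.01]
over 26.0 [0.4392 0.3075 0.16  ] op 0.0106 [-0.34  0.28 -0.56] [ 0.    0.01 -0.03]
[-0.9   0.55  0.35  1.89 -0.27  0.75  1.07]
[-0.97  0.7   0.48  1.96 -0.54  0.61  0.53]
[-1.11  0.77  0.71  1.96 -0.77  0.71 -0.1 ]
[-1.13  0.78  0.75  1.96 -0.81  0.73 -0.21]
wrist keyhole 0.75 [0.4359 0.311  0.0654] [318. 246.]
wrist key_tip 0.9 [0.4413 0.3107 0.1249] [319. 279.]
wrist key_grip 0.92 [0.4409 0.3114 0.1787] [322. 318.]
scene keyhole 0.96 [0.4421 0.3084 0.068 ] [464. 264.]
scene key_grip 0.64 [0.4417 0.3087 0.0694] [464. 263.]
scene key_grip 0.53 [0.4373 0.3133 0.181 ] [477. 240.]
top keyhole 0.7 [0.4449 0.3065 0.0671] [184. 235.]
top key_grip 0.68 [ 0.6445  0.3574 -0.0022] [176. 180.]
```

View pics/hole2.png

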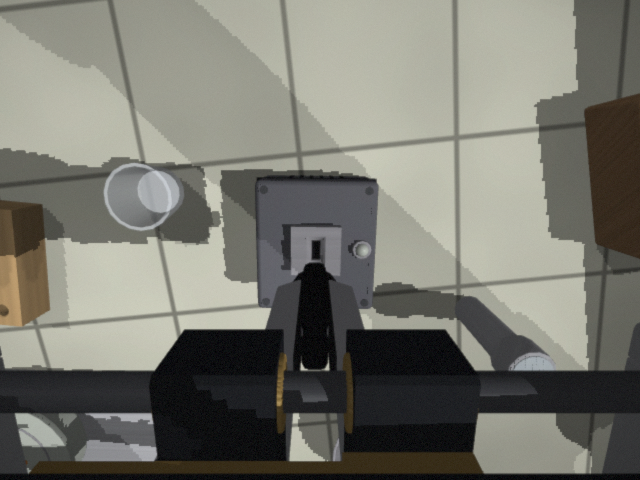

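The slot is at about (317,250), in line with the key at column 315. Box edges are parallel to the image axes, so the yaw is right. Now a numeric check of the lateral offsets.

```bash
python3 - <<'E'
from h import *
cal=np.load("calh.npy",allow_pickle=True).item(); im=cv2.imread("pics/hole2.png")
M=R.from_rotvec(cal["orientation"]).as_matrix()
def unp(u,v,z):
    d=np.linalg.inv(cal["K"])@[u,v,1]; d=M@[d[0],-d[1],-d[2]]; o=np.array(cal["origin"]); return o+d*(z-o[2])/d[2]
print("bezel ctr",unp(316,250.5,.068),"slot",unp(317,250,.068))
e=np.array([.4392,.3075])
print("exp tip px",px(cal,[*e,.123]),"grip",px(cal,[*e,.179]),"top",px(cal,[*e,.199]))
c=im[215:375,250:390]; cv2.imwrite("pics/c.png",cv2.resize(c,None,fx=4,fy=3.7,interpolation=cv2.INTER_CUBIC)); print(c.shape)
E
```

```text
bezel ctr [0.43865414 0.3093575  0.068     ] slot [0.43835827 0.3101122  0.068     ]
exp tip px [313.38165309 275.5079822 ] grip [313.16077769 315.21322871] top [313.04396535 336.21177759]
(160, 140, 3)
```

View pics/c.png

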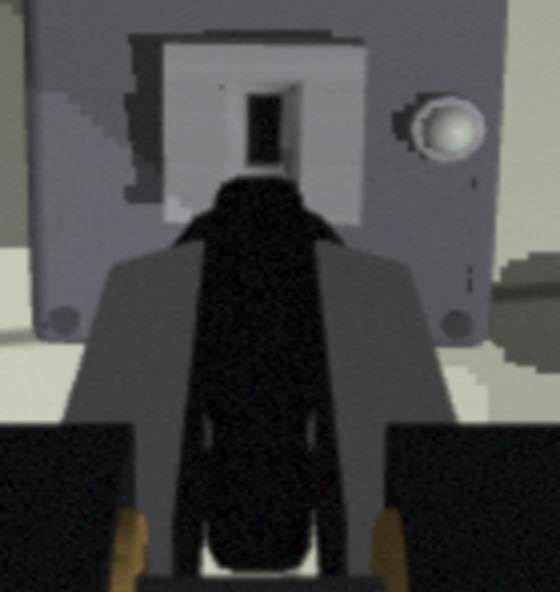

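Hole at about (0.4387, 0.309). Starting the insertion.

```bash
python3 - <<'E'
from h import *
yh=np.pi-.10; h=np.array([.4387,.309]); ax=np.array([np.cos(-.10),np.sin(-.10)])
ctrl.move_linear([*h,.112],v=.12,orientation=down(yh)); st("pre")
hit=ctrl.move_linear([*h,.097],v=.03,threshold=5); st(hit)
z=read_state()["eef_pos"][2]
if z<.1:
  zc=z
  for i in range(14):
    s=read_state(); za=s["eef_pos"][2]; f=s["contact_force"][2]
    if za<.0797: break
    zc=max(zc-.001,za-.004,.076) if f<13 else zc
    d=(1,-1)[i%2]*.001
    ctrl.move_linear([*(h+d*ax),zc],v=.02); st((i,round(zc,4)))
    if np.abs(read_state()["contact_force"]).max()>30: break
E
```

```text
pre 27.05 [0.439  0.309  0.1121] op 0.0109 [ 0.59  0.18 -0.68] [ 0.04 -0.03  0.03]
False 27.7 [0.4386 0.3089 0.0969] op 0.0104 [ 0.43  0.57 -0.75] [ 0.01  0.02 -0.02]
(0, np.float64(0.0959)) 27.95 [0.4397 0.3089 0.0959] op 0.0103 [-0.07  0.27  0.42] [ 0.02 -0.03 -0.01]
(1, np.float64(0.0949)) 28.21 [0.4386 0.3092 0.0951] op 0.0107 [ 2.19  0.11 -0.45] [-0.06 -0.62  0.01]
(2, np.float64(0.0939)) 28.47 [0.439  0.3088 0.0937] op 0.0107 [ 0.21  0.07 -0.24] [-0.02  0.03 -0.01]
(3, np.float64(0.0929)) 28.73 [0.4387 0.3092 0.0931] op 0.0106 [ 3.8  -1.41 -1.56] [-0.14 -0.84 -0.02]
(4, np.float64(0.0919)) 28.98 [0.4397 0.309  0.0919] op 0.0104 [ 1.9  -0.19  0.45] [ 0.04 -0.47  0.01]
(5, np.float64(0.0909)) 29.24 [0.4387 0.3092 0.0911] op 0.0107 [ 4.43 -0.4   0.5 ] [-0.05 -1.18 -0.04]
(6, np.float64(0.0899)) 29.5 [0.4393 0.3091 0.0898] op 0.0104 [1.55 0.27 1.96] [ 0.11 -0.45  0.05]
(7, np.float64(0.0889)) 29.76 [0.4387 0.3092 0.0892] op 0.0106 [ 4.08 -0.02  4.13] [-0.13 -1.12 -0.01]
(8, np.float64(0.0879)) 30.02 [0.4391 0.3088 0.0879] op 0.011 [1.53 0.06 5.55] [-0.2  -0.54 -0.02]
(9, np.float64(0.0869)) 30.27 [0.4388 0.3092 0.0873] op 0.0109 [ 4.28 -1.69  4.83] [-0.15 -1.25  0.02]
(10, np.float64(0.0859)) 30.53 [0.4392 0.309  0.0857] op 0.0105 [3.02 0.65 1.85] [ 0.06 -0.76 -0.04]
(11, np.float64(0.0849)) 30.79 [0.4388 0.3091 0.085 ] op 0.0108 [5.05 0.15 2.27] [-0.01 -1.44 -0.01]
(12, np.float64(0.0839)) 31.05 [0.439  0.3089 0.0838] op 0.0106 [1.8  0.57 5.1 ] [-0.05 -0.57 -0.  ]
(13, np.float64(0.0829)) 31.31 [0.4387 0.3091 0.0831] op 0.0106 [ 4.66 -0.42  4.  ] [-0.14 -1.35 -0.01]
```

```bash
python3 - <<'E'
from h import *
h=np.array([.4394,.309]); ax=np.array([np.cos(-.10),np.sin(-.10)])
zc=.083
for i in range(18):
    s=read_state(); f=s["contact_force"][2]
    if f>14: break
    zc-=.001
    if zc<.072: break
    ctrl.move_linear([*(h+(1,-1)[i%2]*.001*ax),zc],v=.02); st((i,round(zc,4)))
ctrl.move_linear([*h,zc],v=.02); st("ctr")
E
```

```text
(0, 0.082) 31.6 [0.439  0.3089 0.0815] op 0.0107 [ 1.68 -0.38  1.38] [ 0.15 -0.39 -0.01]
(1, 0.081) 31.86 [0.4388 0.309  0.0807] op 0.0105 [ 4.39 -0.25 -1.01] [ 0.01 -1.17 -0.  ]
(2, 0.08) 32.12 [0.439  0.3088 0.0795] op 0.0107 [ 1.21  0.82 -2.07] [ 0.21 -0.18  0.02]
(3, 0.079) 32.38 [0.4389 0.3088 0.0792] op 0.0105 [ 2.94 -0.81  2.47] [-0.18 -0.66  0.02]
(4, 0.078) 32.63 [0.439  0.3088 0.0791] op 0.0106 [-2.8  -1.82 15.28] [-0.45  0.56  0.04]
ctr 32.88 [0.439  0.3088 0.0792] op 0.0104 [-0.28 -2.7  12.52] [-0.51  0.21 -0.04]
```

Shoulder seated: hard stop at TCP z 0.0791 against an expected 0.079, with 12–15 N. Turning clockwise in steps.

```bash
python3 - <<'E'
from h import *
yh=np.pi-.10; c=[.439,.3088,.0782]
def ang():
    m=R.from_rotvec(read_state()["tool_rot"])*R.from_rotvec([np.pi,0,0]).inv()
    return (yh-m.as_euler('zyx')[0]+np.pi)%(2*np.pi)-np.pi
for a in (.15,.3,.5,.7,.9,1.1,1.3,1.5,1.6):
    ctrl.goto(c,down(yh-a)); print(a,round(ang(),3),end=' '); st("")
    s=read_state()
    if np.abs(s["contact_force"]).max()>30 or abs(s["wrist_torque"][2])>1: print("stop"); break
E
```

```text
0.15 0.151  33.13 [0.439  0.3086 0.0791] op 0.0108 [-0.05 -1.63 10.71] [-0.48 -0.05 -0.06]
0.3 0.301  33.38 [0.439  0.3086 0.0791] op 0.0107 [ 0.95 -2.51 11.73] [-0.53 -0.02 -0.05]
0.5 0.501  33.64 [0.4391 0.3087 0.0792] op 0.0105 [ 0.35 -1.36 11.4 ] [-0.52 -0.04 -0.04]
0.7 0.701  33.91 [0.4391 0.3088 0.0792] op 0.0106 [-0.11 -1.53 11.95] [-0.53 -0.04  0.02]
0.9 0.901  34.17 [0.4392 0.3088 0.0791] op 0.0107 [ 0.47 -1.39 11.26] [-0.44 -0.04  0.04]
1.1 1.101  34.44 [0.4393 0.3089 0.0791] op 0.0109 [ 0.6  -1.65 10.99] [-0.38 -0.1  -0.01]
1.3 1.301  34.71 [0.4395 0.3089 0.0792] op 0.0106 [ 0.62 -1.   11.06] [-0.43 -0.11  0.  ]
1.5 1.501  34.98 [0.4396 0.3089 0.0792] op 0.0109 [ 1.08 -0.4  10.37] [-0.37 -0.14  0.01]
1.6 1.601  35.23 [0.4396 0.3089 0.0791] op 0.011 [ 1.25 -1.06 10.66] [-0.35 -0.17  0.06]
```

```bash
python3 - <<'E'
from h import *
yh=np.pi-.10; c=[.439,.3088,.0782]
def tz(n=6):
    v=[]
    for _ in range(n): v.append(read_state()["wrist_torque"][2]); ctrl.sleep(.02)
    return np.mean(v)
for a in (1.63,1.66,1.69,1.72,1.75,1.78,1.81):
    ctrl.goto(c,down(yh-a)); t=tz(); print(a,round(t,3))
    if abs(t)>.25: break
st("end"); im,_=look("wrist",["key_grip"],save="turn.png"); cv2.imwrite("pics/turnc.png",cv2.resize(im[180:380,200:440],None,fx=2.4,fy=2.4,interpolation=cv2.INTER_CUBIC))
look("top",["shade_grip"]); look("scene",["shade_grip","shade_roof"])
E
```

```text
1.63 0.074
1.66 0.085
1.69 0.098
1.72 0.078
1.75 0.096
1.78 0.093
1.81 0.094
end 37.67 [0.4397 0.3089 0.0792] op 0.0107 [ 1.02 -1.29  9.15] [-0.4  -0.27  0.09]
wrist key_grip 0.96 [0.4398 0.3104 0.0969] [315. 311.]
wrist key_grip 0.31 [0.4384 0.3123 0.043 ] [311. 272.]
top shade_grip 0.73 [0.6108 0.0041 0.193 ] [272. 176.]
top shade_grip 0.66 [ 0.2636 -0.2985  0.111 ] [370. 287.]
top shade_grip 0.63 [ 0.3398 -0.6468  0.1115] [478. 261.]
scene shade_grip 0.81 [0.6118 0.0043 0.1981] [342. 284.]
scene shade_grip 0.68 [ 0.2665 -0.301   0.1094] [244. 171.]
scene shade_grip 0.63 [ 0.341  -0.6462  0.1111] [113. 177.]
scene shade_roof 0.89 [ 0.2657 -0.2987  0.0788] [245. 178.]
scene shade_roof 0.87 [0.6115 0.0085 0.1672] [343. 290.]
scene shade_roof 0.87 [ 0.3446 -0.6469  0.0803] [115. 185.]
```

View pics/turnc.png

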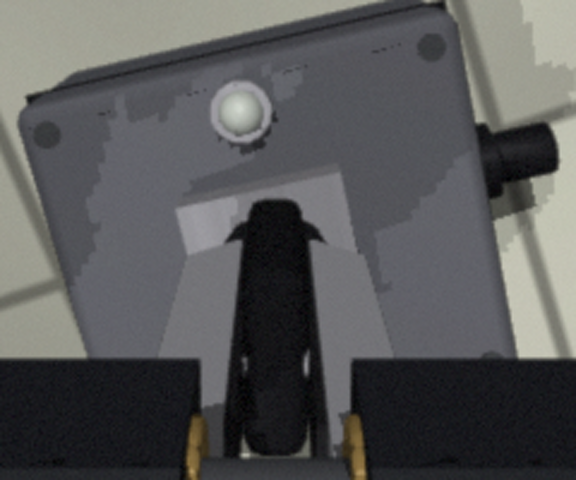

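```bash
python3 - <<'E'
from h import *
im=get_image("scene"); cv2.imwrite("pics/fin.png",im[120:400,180:580][:, :]); 
E
python3 -c "
import cv2;a=cv2.imread('pics/fin.png');cv2.imwrite('pics/fin2.png',cv2.resize(a,None,fx=2,fy=2))"
```

```text
(no output)
```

View pics/fin2.png

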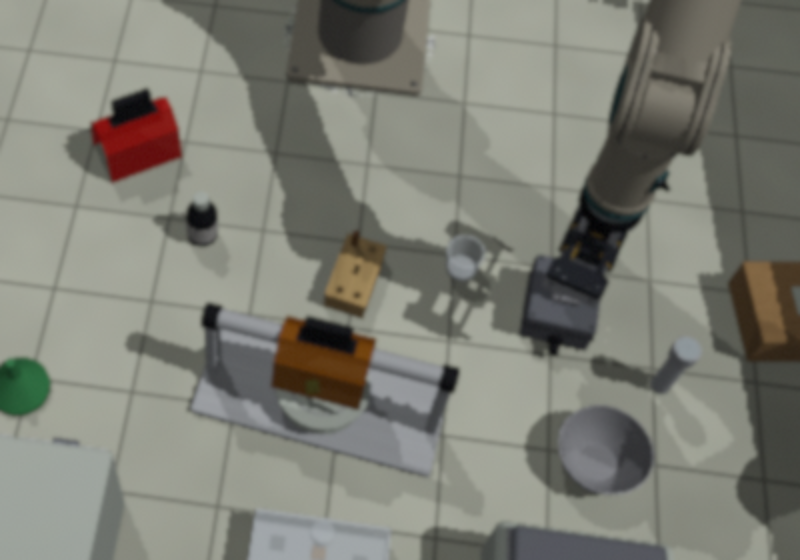

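The shade is still hung centrally. The key head is aligned with the jaws, turned relative to the box. The torque plateaus instead of climbing at the stop, so I'll check the actual angle and the alignment.

```bash
python3 - <<'E'
from h import *
yh=np.pi-.10; c=[.439,.3088,.0782]
def rep(a):
    v=[];q=[]
    for _ in range(8):
        s=read_state(); v.append(s["wrist_torque"]); m=R.from_rotvec(s["tool_rot"])*R.from_rotvec([np.pi,0,0]).inv(); q.append((yh-m.as_euler('zyx')[0]+np.pi)%(2*np.pi)-np.pi); ctrl.sleep(.02)
    print(a,"ang",round(np.mean(q),3),"tq",np.mean(v,0).round(3),s["joint_efforts"][6].round(3),round(s["opening"],4),round(s["time"],1))
rep("now")
for a in (1.72,1.6,1.4,1.6,1.72,1.8): ctrl.goto(c,down(yh-a)); rep(a)
E
```

```text
now ang 1.81 tq [-0.389 -0.222  0.087] -0.086 0.0106 38.2
1.72 ang 1.72 tq [-0.393 -0.209  0.159] -0.155 0.0108 38.6
1.6 ang 1.6 tq [-0.39  -0.197  0.162] -0.152 0.0103 39.0
1.4 ang 1.4 tq [-0.41  -0.17   0.152] -0.145 0.0109 39.4
1.6 ang 1.601 tq [-0.381 -0.155  0.025] -0.027 0.0111 39.8
1.72 ang 1.721 tq [-0.375 -0.204  0.027] -0.03 0.0104 40.2
1.8 ang 1.801 tq [-0.382 -0.2    0.033] -0.031 0.0107 40.5
```

```bash
python3 - <<'E'
from h import *
yh=np.pi-.10; c=[.439,.3088,.0782]
for a in (1.83,1.86,1.89,1.92,1.95):
    ctrl.goto(c,down(yh-a)); v=[]
    for _ in range(5): v.append(read_state()["wrist_torque"]); ctrl.sleep(.02)
    s=read_state(); print(a,np.mean(v,0).round(3),np.round(s["contact_force"],1),np.round(s["eef_pos"],4),round(s["opening"],4),round(s["time"],1))
    if np.mean(v,0)[2]>.25: break
im,_=look("wrist",["key_grip"],save="t2.png"); cv2.imwrite("pics/t2c.png",cv2.resize(im[200:390,240:390],None,fx=4,fy=3,interpolation=cv2.INTER_CUBIC))
E
```

```text
1.83 [-0.408 -0.23   0.115] [ 0.8 -0.7  9.8] [0.4398 0.3089 0.0792] 0.0106 40.9
1.86 [-0.384 -0.2    0.165] [ 0.5 -0.3 10.1] [0.4398 0.3089 0.0792] 0.0112 41.2
1.89 [-0.403 -0.21   0.249] [ 1.3 -1.1 10.3] [0.4398 0.3088 0.0792] 0.0108 41.6
1.92 [-0.415 -0.222  0.32 ] [ 1.5 -0.8 10.8] [0.4398 0.3088 0.0792] 0.0107 41.9
wrist key_grip 0.82 [0.441  0.3132 0.0945] [314. 302.]
wrist key_grip 0.73 [0.3904 0.177  0.0046] [332. 435.]
```

View pics/t2c.png

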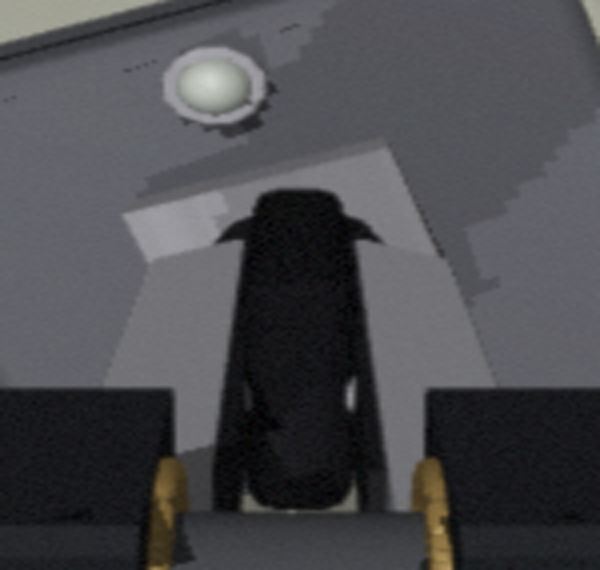

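From 1.81 rad on, the torque climbs linearly at about 2.5 N m/rad, so the plug is at its stop with the key firmly held. A short stability check, then I hand in.

```bash
python3 - <<'E'
from h import *
ctrl.sleep(.6); st("hold"); job.job_done(); st("done")
E
```

```text
hold 42.59 [0.4397 0.3088 0.0791] op 0.011 [ 0.47 -1.89  9.24] [-0.41 -0.21  0.31]
the job is handed in; nothing more can be done
the job is handed in; nothing more can be done
```

The job is handed in at about 42.6 s. The shade hangs on the lamp bar and the key is home, turned to its stop and still gripped.

- **Shade:** I draped it lengthwise along the bar and let go. The cameras later put its grip at about (0.612, 0.004–0.009, 0.193–0.198). The bar centre is (0.612, 0.010), and the expected grip height is 0.197. Along the bar the readings differ by a few millimetres, up to 6 mm off centre, which is close to the networks' own error.
- **Key:** I worked it past the pins with 1 mm wiggles until the shoulder hit a hard stop, with the TCP at z = 0.0791 m against an expected 0.079 m. I then turned it clockwise to 1.92 rad at the head.
- **Turn check:** The torque did not rise at 1.74 rad, where the plug stop plus key play should have shown. It rose steadily only from about 1.81 rad, reaching 0.31 N m. I take that as the stop, reached late because of play and a small error in my keyhole angle. The plug angle itself could not be read, and I did not check directly that the lamp was lit.
- **At the end:** The key was still gripped at 11 mm opening, with about 9 N down and steady readings. I saw nothing else on the counter that looked moved; I did not measure the bystanders again.

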